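# Sort rinsed filter media into the canister baskets and close the block basket

### The arm

A 6-joint arm with a two-finger parallel gripper is mounted at the origin on the work surface. World frame = base frame: x ahead of the robot, y to its left, z up, the work surface at z = 0. Lengths are in mm, angles in rad, forces in N, time in s.
With the tool pointing down it reaches from about 400 to 825 mm from the base axis. Payload 7 kg.
Tool frame: the origin (TCP) lies midway between the tips of the shut fingers; the grasp point (between the pads) lies 19 mm behind it (env.grip_depth is the distance from the TCP to the grasp point, in mm); z points along the fingers, y is the line along which they close (so a half turn about z gives the same grasp; the last joint's range is limited). The gripper opens to 85 mm and grips with 20 to 120 N. Pads are 22 mm wide; open, the fingers measure 114 mm over their backs; the gripper's body (76 mm by 85 mm) begins 54 mm behind the grasp point. The pads swing forward as they close: fully open they stand 13 mm farther back than shut.
Start: joints at [-1.057, 0.359, 0.012, 0, -1.224, -0.288], TCP at [151.098, -657.849, 231.302] pointing down, gripper open.
Joint ranges: [-3.07, 3.07], [-1.43, 2.12], [-1.02, 1.25], [-3.03, 1.67], [-3.05, -0], [-3.03, 3.03]. Speed limits (rad/s): [2.39, 2.39, 3.01, 3.14, 3.14, 3.14].

### API

Orientations are given as a rotation vector (axis times angle).
In Python, from rig import env gives the robot as it stands.
- The arm moves only by the shell command python3 -m inch 'ROWS' [OPENING] [FORCE]. ROWS is JSON, a list of rows, each an object with "translation": the shift along the world's x, y, z as a fraction of full scale, a list of three; "rotation": the turn, a rotation vector about the world's x, y, z as a fraction of full scale, a list of three. A call has 1 to 20 rows; each row shifts and turns the commanded pose from where the row before left it; what a row does not reach is not made up. Full scale, the value 1, is 0.2 m for a shift and 60 degrees for a turn. A row lasts 1/10 s, in which the tool goes at most 50 mm and 8.59 degrees, less where a joint would pass 70% of its speed; a pose out of reach is approached as far as the arm can. A call with a number of a shift or a turn outside -1 to 1 is refused whole. A call with a gripper value outside its range is refused whole. OPENING is the closure in counts, from 0 (fully open) to 255 (shut), set as the call begins (- or left out, the last holds). The fingers move at their own pace and stop on an object; FORCE is the grip in N (left out, the last holds). Time passes only in rows, so rows that do not move let the fingers close. It gives the time, the measured TCP pose, the force, the opening and the grip force at its end, in the units of the state.
- env.get_state(): the state, without advancing time (a new reading comes with each control period).
- env.camera(name): name is "scene" or "top" or "wrist"; returns the picture (400x640x3 uint8, red, green, blue); there is no depth.
- env.camera_info(name): a dict with "camera_matrix" (3x3 intrinsics, pixels), "distortion" ([k1, k2, p1, p2, k3] as OpenCV has them; the pictures are not rectified), "cam_to_world" (4x4, takes a point from camera to world coordinates). Camera axes: x right, y up, looking along -z (the intrinsics and any distortion apply to the point x, -y, -z); pixel columns grow to the right and rows downward; lengths in mm; the calibration is good to about 2 mm. A picture is of the moment at which its call begins: read the wrist's pose just before it. camera_info takes no time and is no camera call; for the wrist camera it gives the pose at the moment of the call.
- env.sign_off(): hands the job in; it is judged then, once.
The state is a dict: "clock": time; "joints": joint angles; "joint_velocities": joint speeds; "effort": joint torques, N m; "tool_pos": TCP position; "ee_rot": TCP orientation; "ft_force": force on the tool from outside, world axes, zero at the start; "torque": the same for the moment, N m; "opening": finger opening in mm; "grip_force": force on a finger pad.
Only numpy, scipy, OpenCV 4.12 (cv2) and the standard library are available. Lean on these libraries where they do the work, as an engineer would, in place of code of your own. Each camera call takes 0.05 s, during which the arm holds its last target. There are 200 camera calls.

### The job

Sort the four loose pieces of rinsed filter media into the filter baskets, each with its own kind: the square ceramic block with the blocks, both ceramic tubes with the tubes, the black finned plastic wheel with the wheels, every piece standing upright on the basket floor as it stands now on the table. Then fit the cover grid on the basket of blocks, over the pieces: tuck one of its short edges under the two hooks and lower the opposite edge until the grid lies level on both ledges. Leave the capped jar where it stands.

Things in the scene. Friction and masses are not known exactly. Their poses are not given: they have to be found in the camera images.
- basket_blocks: Fixed grey slotted filter basket, outside 166 x 138 mm (x, y), walls and floor 3 mm, rim 52 mm high. Origin: centre of the underside, z up. Inside each end wall a ledge 14 mm deep, top at 46 mm. At the -x end two hooks (y -36, +36 mm) reach 12 mm in over the ledge, underside 57, top 61 mm. Already holds two square blocks in its +x part; free floor x -66 to +18 mm. The grid goes on it.
- basket_tubes: Fixed grey slotted filter basket, outside 166 x 138 mm (x, y), walls and floor 3 mm, rim 52 mm high. Origin: centre of the underside, z up. Same moulding, ledges and hooks as basket_blocks. Already holds a row of three white ceramic tubes on end in its +x part (fixed, tops at 41 mm); free floor from x = -66 to +31 mm, y -66 to +66 mm.
- basket_wheels: Fixed grey slotted filter basket, outside 166 x 138 mm (x, y), walls and floor 3 mm, rim 52 mm high. Origin: centre of the underside, z up. Same moulding, ledges and hooks as basket_blocks. Already holds two black finned plastic wheels in its +x part (fixed, tops at 37 mm); free floor from x = -66 to +23 mm, y -66 to +66 mm.
- block_mid (a point): Loose white ceramic filter block, 46 x 46 mm and 36 mm high, with a 3 x 3 pattern of square channels running upwards; about 90 g. Point: its centre, 18 mm above its underside; x and y along its sides, z along the channels.
- tube_a_mid (a point): Loose white ceramic tube standing on end: 32 mm across, bore 20 mm, 38 mm high, about 45 g. Point: its centre, 19 mm above its underside; z along the tube.
- tube_b_mid (a point): The second loose ceramic tube, the same as tube_a (either may go anywhere on the free floor). Point: its centre, 19 mm above its underside; z along the tube.
- wheel_mid (a point): Loose black plastic media wheel: a short drum with 16 fins around it and spokes inside, 42 mm across, 34 mm high, about 20 g, standing on end. Point: its centre, 17 mm above its underside; z along its axis.
- grid_grip (a point): Loose black cover grid lying flat, 152 (x) x 122 (y) x 5 mm, 70 g, same both ways round; amid it stands a finger grip 34 (x) x 12 (y) mm, top 35 mm above the underside. Point: mid-grip, 20 mm above the underside. Home: underside on both ledges, centred on the basket, play 4 mm along x, 5 mm along y; too long to go in unless a short edge is under the hooks.
- jar_mid (a point): Bystander, leave alone: empty clear plastic jar with a white twist cap, 58 mm across, 70 mm high, among the media. Point: its centre, 35 mm above its underside.

How it is judged:
By the outcome, as a careful person would: the job done as asked, in the order asked, and still so for the second after the job is handed in, with the robot touching nothing.
It also fails if it takes over 104 s, if anything falls off the work surface, if the arm or the gripper's body presses on something with over 40 N, if the wrist force passes 120 N, or if a joint passes its speed limit or range.

## Working session

There is one attempt and no reset: what is moved stays moved. The work goes in short steps, Python scripts to look and compute and a shell command to move; the robot and the scene stay as the last step left them, time stands still between calls to the robot, and variables do not carry over. Pictures are saved under pics/ and viewed, at most 19 in all, crops included, and the job is handed in when it is done.

```bash
mkdir -p pics; ls
cat > h.py <<'E'
import numpy as np, cv2
from rig import env
def snap(cam,name):
    im=env.camera(cam); cv2.imwrite(f'pics/{name}.png',im[:,:,::-1]); return im
def ray(cam,px,z,info=None):
    i=info or env.camera_info(cam); K=np.array(i['camera_matrix']);D=np.array(i['distortion']);T=np.array(i['cam_to_world'])
    p=cv2.undistortPoints(np.array(px,float).reshape(-1,1,2),K,D).reshape(-1,2)
    d=np.c_[p[:,0],-p[:,1],-np.ones(len(p))]@T[:3,:3].T; o=T[:3,3]
    return o+d*((z-o[2])/d[:,2])[:,None]
def proj(cam,P,info=None):
    i=info or env.camera_info(cam); K=np.array(i['camera_matrix']);D=np.array(i['distortion']);T=np.array(i['cam_to_world'])
    q=(np.atleast_2d(P)-T[:3,3])@T[:3,:3]; q=q*[1,-1,-1]
    return cv2.projectPoints(q.astype(float),np.zeros(3),np.zeros(3),K,D)[0].reshape(-1,2)
E
python3 - <<'E'
from h import *
for c in('top','scene','wrist'): snap(c,c+'0'); i=env.camera_info(c); print(c,np.round(i['cam_to_world'],2).tolist(),np.round(i['camera_matrix'],1).tolist())
print(env.get_state())
E
```

```text
pics
top [[-0.03, 0.98, -0.19, 375.24], [-1.0, -0.03, -0.01, 3.8], [-0.02, 0.19, 0.98, 802.42], [0.0, 0.0, 0.0, 1.0]] [[379.2, 0.0, 311.4], [0.0, 379.2, 200.6], [0.0, 0.0, 1.0]]
scene [[0.6, -0.65, 0.47, 1009.67], [0.8, 0.5, -0.34, -387.27], [-0.01, 0.58, 0.82, 947.52], [0.0, 0.0, 0.0, 1.0]] [[493.8, 0.0, 326.2], [0.0, 493.8, 198.3], [0.0, 0.0, 1.0]]
wrist [[-0.22, -0.93, -0.31, 73.23], [0.97, -0.21, -0.07, -676.05], [0.0, -0.31, 0.95, 373.41], [0.0, 0.0, 0.0, 1.0]] [[323.0, 0.0, 317.4], [0.0, 323.0, 198.5], [0.0, 0.0, 1.0]]
{'clock': 0.15, 'joints': array([-1.05690163e+00,  3.59219305e-01,  1.12574685e-02, -2.08563858e-04,
       -1.22410927e+00, -2.88107198e-01]), 'joint_velocities': array([ 8.36740502e-04, -3.13230532e-03,  2.57053160e-03,  4.87564340e-06,
       -5.06201370e-04, -9.31589136e-04]), 'effort': array([-2.17121262e-03, -5.83873808e+01,  2.93650872e+01,  6.94061637e+00,
       -4.25699007e-03, -6.26380569e-06]), 'tool_pos': array([ 150.99400966, -657.51808733,  230.58402624]), 'ee_rot': array([ 3.53766698e-01, -3.12129103e+00, -1.96361020e-03]), 'ft_force': array([-0.09174572, -0.03720375, -0.35417901]), 'torque': array([0.01257531, 0.03184365, 0.00455228]), 'grip_force': 0.0, 'opening': 85.44540650042649}
```

View pics/top0.png

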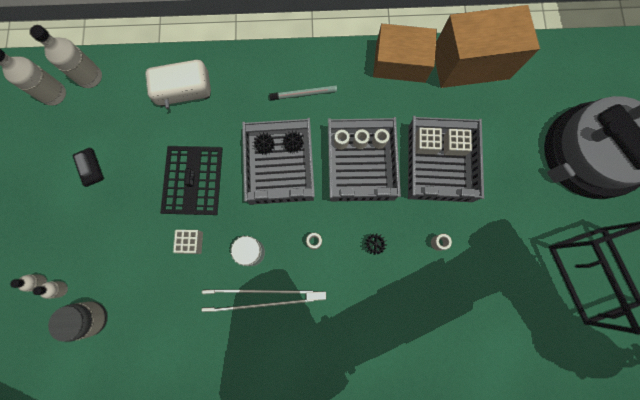

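View pics/scene0.png

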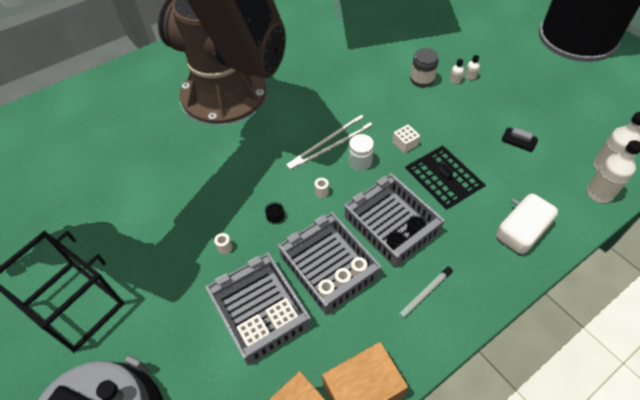

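The top view shows, from left to right, the wheels, tubes and blocks baskets at about (278,162), (363,160) and (445,158). The grid is at (192,180), the block (186,241), the jar (246,250), the tubes (314,240) and (443,241), and the wheel (374,244). Next I'll measure positions.

```bash
cat > m0.py <<'E'
from h import *
im=cv2.imread('pics/top0.png'); hsv=cv2.cvtColor(im,cv2.COLOR_BGR2HSV)
notgreen=((hsv[:,:,1]<90)|(hsv[:,:,2]<45)).astype(np.uint8)
white=((hsv[:,:,1]<70)&(hsv[:,:,2]>150)).astype(np.uint8)
black=(im.max(2)<42).astype(np.uint8)
def comp(mask,roi,z,nm,close=5):
    x0,y0,x1,y1=roi; m=np.zeros_like(mask); m[y0:y1,x0:x1]=mask[y0:y1,x0:x1]
    m=cv2.morphologyEx(m,cv2.MORPH_CLOSE,np.ones((close,close)))
    cs,_=cv2.findContours(m,cv2.RETR_EXTERNAL,cv2.CHAIN_APPROX_NONE); c=max(cs,key=cv2.contourArea)
    P=ray('top',c.reshape(-1,2),z)[:,:2].astype(np.float32); r=cv2.minAreaRect(P)
    print(nm,cv2.boundingRect(c),'c',np.round(r[0],1),'s',np.round(r[1],1),'a',round(r[2],1))
comp(white,(168,226,204,258),36,'block')
comp(white,(302,228,326,252),38,'tube_a')
comp(white,(428,228,458,252),38,'tube_b')
comp(black,(358,230,390,258),34,'wheel')
comp(white,(228,232,264,268),70,'jar')
comp(black,(155,140,228,220),5,'grid',9)
for n,x in(('wheels',(238,115,318,208)),('tubes',(322,115,404,206)),('blocks',(404,112,488,204))): comp(notgreen,x,52,n)
E
python3 m0.py
python3 - <<'E'
import cv2
im=cv2.imread('pics/top0.png')
cv2.imwrite('pics/c1.png',cv2.resize(im[110:270,150:490],None,fx=2.35,fy=2.35,interpolation=cv2.INTER_CUBIC))
E
```

```text
block (173, 230, 25, 23) c [447.6 270.5] s [47.2 44.5] a 88.2
tube_a (307, 233, 15, 15) c [441.4   9.2] s [28.2 28.1] a 88.3
tube_b (436, 234, 16, 15) c [ 431.5 -249.6] s [30.1 27.9] a 88.2
wheel (365, 235, 20, 19) c [ 430.  -112.3] s [38.1 36.2] a 86.8
jar (231, 236, 29, 29) c [422.8 142.8] s [53.6 53.6] a 9.3
grid (161, 147, 61, 68) c [583.3 272.1] s [120. 149.] a 86.7
wheels (242, 117, 73, 88) c [607.4  80.3] s [179.  145.5] a 1.7
tubes (327, 117, 75, 85) c [605.1 -96.8] s [146.4 177.8] a 89.2
blocks (407, 115, 78, 87) c [ 600.4 -263.9] s [153.8 179.8] a 85.2
```

View pics/c1.png

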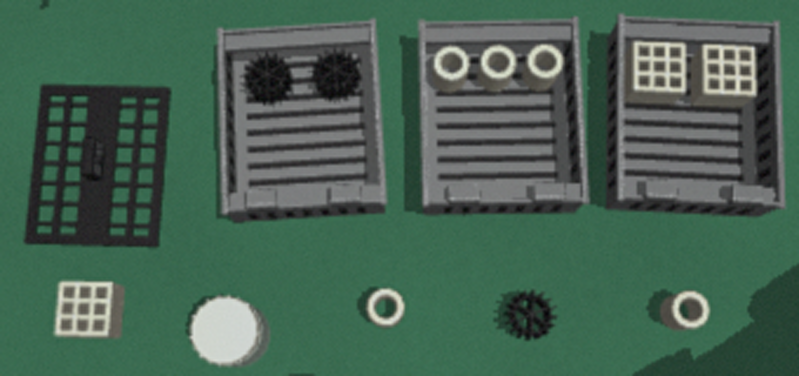

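The crop confirms that the hooks are at the robot-side (-x) ends and that everything is nearly aligned with the world axes. I'm setting out for tube_b.

```bash
python3 -m inch '[{"translation":[0.108,0.157,-0.038],"rotation":[0,0,-0.017]},{"translation":[0.108,0.157,-0.038],"rotation":[0,0,-0.017]},{"translation":[0.108,0.157,-0.038],"rotation":[0,0,-0.017]},{"translation":[0.108,0.157,-0.038],"rotation":[0,0,-0.017]},{"translation":[0.108,0.157,-0.038],"rotation":[0,0,-0.017]},{"translation":[0.108,0.157,-0.038],"rotation":[0,0,-0.017]},{"translation":[0.108,0.157,-0.038],"rotation":[0,0,-0.017]},{"translation":[0.108,0.157,-0.038],"rotation":[0,0,-0.017]},{"translation":[0.108,0.157,-0.038],"rotation":[0,0,-0.017]},{"translation":[0.108,0.157,-0.038],"rotation":[0,0,-0.017]},{"translation":[0.108,0.157,-0.038],"rotation":[0,0,-0.017]},{"translation":[0.108,0.157,-0.038],"rotation":[0,0,-0.017]},{"translation":[0.108,0.157,-0.038],"rotation":[0,0,-0.017]},{"translation":[0,0,0],"rotation":[0,0,0]},{"translation":[0,0,0],"rotation":[0,0,0]}]' 0 40
python3 - <<'E'
from h import *
from scipy.spatial.transform import Rotation as R
snap('wrist','w1'); s=env.get_state(); print(s['tool_pos'],np.round(R.from_rotvec(s['ee_rot']).as_matrix(),3).tolist(), s['joints'])
i=env.camera_info('wrist'); print(np.round(i['cam_to_world'],2).tolist())
print(proj('wrist',[[431.5,-249.6,38]],i))
E
```

```text
clock: 1.65
tool_pos: [432.1, -248.9, 132.2]
ee_rot: [-0.005, -3.141, -0.0]
ft_force: [0.2, -0.3, -0.0]
opening: 85.4
grip_force: 0.0
[ 431.73518916 -249.50878184  132.4068826 ] [[-1.0, 0.005, -0.001], [0.005, 1.0, 0.0], [0.001, 0.0, -1.0]] [-1.29201745e-01  1.60863592e-01 -5.06493710e-01  1.11284369e-05
 -9.04015560e-01 -1.44615411e+00]
[[0.0, -0.95, -0.31, 351.96], [1.0, 0.0, 0.0, -249.53], [-0.0, -0.31, 0.95, 275.26], [0.0, 0.0, 0.0, 1.0]]
[[317.82984349 200.05521199]]
```

View pics/w1.png

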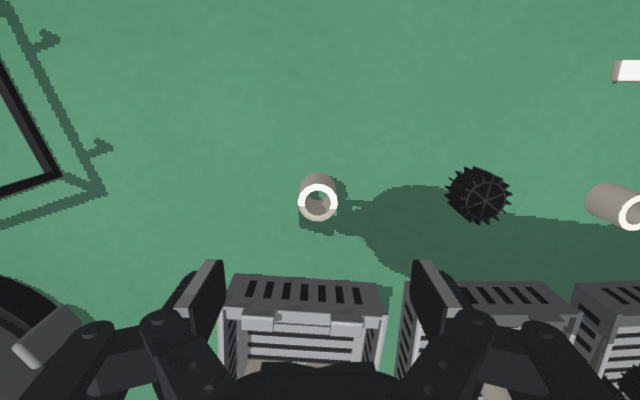

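The tube top is at (318,203) against a predicted (318,200), so the estimate is good to about 2 mm. Descending.

```bash
python3 -m inch '[{"translation":[0.01,0,-0.16],"rotation":[0,0,0]},{"translation":[0,0,-0.16],"rotation":[0,0,0]},{"translation":[0,0,-0.16],"rotation":[0,0,0]},{"translation":[0,0,-0.1],"rotation":[0,0,0]},{"translation":[0,0,-0.06],"rotation":[0,0,0]},{"translation":[0,0,0],"rotation":[0,0,0]}]' 0 40
python3 -m inch '[{"translation":[0,0,0],"rotation":[0,0,0]},{"translation":[0,0,0],"rotation":[0,0,0]},{"translation":[0,0,0],"rotation":[0,0,0]},{"translation":[0,0,0],"rotation":[0,0,0]},{"translation":[0,0,0],"rotation":[0,0,0]},{"translation":[0,0,0],"rotation":[0,0,0]}]' 255 40
```

```text
clock: 2.3
tool_pos: [432.0, -250.4, 3.0]
ee_rot: [-0.012, -3.138, -0.001]
ft_force: [-0.6, 1.0, 0.3]
opening: 85.2
grip_force: 0.0
clock: 2.9
tool_pos: [434.4, -249.9, 5.5]
ee_rot: [0.008, 3.14, -0.001]
ft_force: [-1.2, 0.2, 5.9]
opening: 31.4
grip_force: 39.2
```

```bash
python3 -m inch '[{"translation":[0,0,0.1],"rotation":[0,0,0]},{"translation":[0,0,0.2],"rotation":[0,0,0]},{"translation":[0.086,0.153,0.085],"rotation":[0,0,0]},{"translation":[0.086,0.153,0.085],"rotation":[0,0,0]},{"translation":[0.086,0.153,0.085],"rotation":[0,0,0]},{"translation":[0.086,0.153,0.085],"rotation":[0,0,0]},{"translation":[0.086,0.153,0.085],"rotation":[0,0,0]},{"translation":[0,0,0],"rotation":[0,0,0]},{"translation":[0,0,0],"rotation":[0,0,0]}]' 255 40
python3 - <<'E'
from h import *
snap('wrist','w2'); s=env.get_state(); print(s['tool_pos'],s['opening'])
i=env.camera_info('wrist'); import pickle; pickle.dump(i,open('w2.pkl','wb'))
E
```

```text
clock: 3.8
tool_pos: [520.0, -95.8, 149.9]
ee_rot: [0.006, 3.141, 0.001]
ft_force: [-0.0, -0.4, -1.0]
opening: 31.4
grip_force: 39.8
[519.25408526 -96.48327272 149.29228184] 31.56840453726648
```

View pics/w2.png

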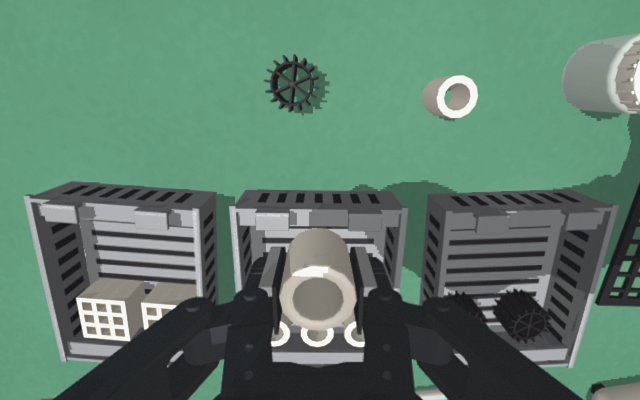

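All three baskets are visible. The outer rim corners on the -x side are near (27,198)/(214,207), (234,208)/(405,207) and (430,208)/(617,205).

Run:
```python
from h import *
import pickle; i=pickle.load(open('w2.pkl','rb'))
for n,p in (('blk',[(27,198),(214,207),(64,360)]),('tub',[(234,208),(405,207)]),('whl',[(430,208),(617,205),(574,366)])):
    r=ray('w',p,52,i); print(n,np.round(r[:,:2],1).tolist(), np.linalg.norm(r[0]-r[1]),np.degrees(np.arctan2(-(r[0]-r[1])[0],(r[0]-r[1])[1])))
im=cv2.imread('pics/w2.png')
a=cv2.resize(im[180:225,20:230],None,fx=3.8,fy=3.8,interpolation=cv2.INTER_CUBIC)
b=cv2.resize(im[180:225,220:430],None,fx=3.8,fy=3.8,interpolation=cv2.INTER_CUBIC)
c=cv2.resize(im[180:225,420:630],None,fx=3.8,fy=3.8,interpolation=cv2.INTER_CUBIC)
cv2.imwrite('pics/c2.png',np.vstack([a,b,c]))
```

```text
blk [[517.2, -330.1], [525.4, -178.8], [682.4, -343.4]] 151.50157839363345 176.88117382301516
tub [[526.3, -163.0], [526.1, -27.6]] 135.44497948038367 -179.92011025915477
whl [[527.1, -7.5], [525.4, 146.0], [692.5, 153.4]] 153.52532757876475 -179.383051150949
```

View pics/c2.png

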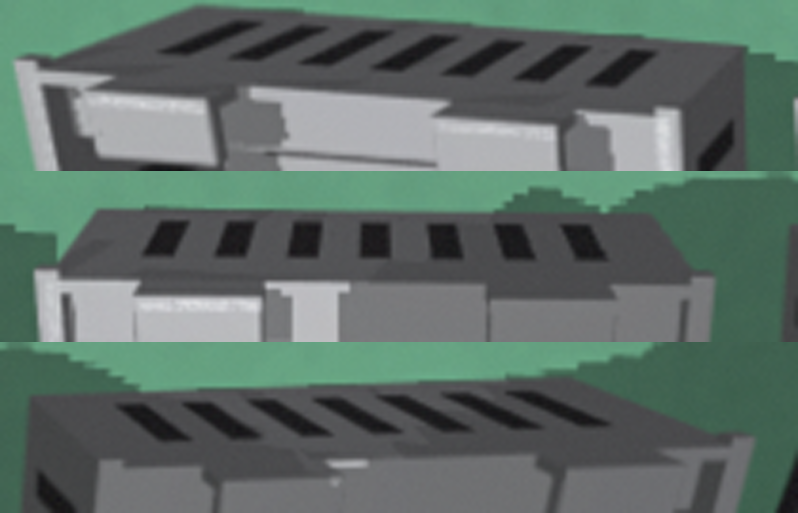

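Run:
```python
from h import *
import pickle; i=pickle.load(open('w2.pkl','rb'))
for n,p in (('blk',[(24.5,195.8),(199.5,208.4)]),('tub',[(229.2,206),(407.6,208)]),('whl',[(446.3,211),(617.9,205)])):
    r=ray('w',p,52,i)[:,:2]; d=r[1]-r[0]; L=np.linalg.norm(d); d/=L; n2=np.array([d[1],-d[0]]); print(n,L,'yaw',np.degrees(np.arctan2(-d[0],d[1])),'c',r.mean(0)+83*n2)
```

```text
blk 141.5741013081163 yaw -4.553136089397527 c [ 603.64890877 -267.72286733]
tub 141.2702928911615 yaw -0.9581636357311015 c [608.78024347 -97.43112662]
whl 140.98732275669585 yaw 1.7336269403577191 c [610.51595654  78.7977855 ]
```

```bash
python3 -m inch '[{"translation":[0.2,0,0],"rotation":[0,0,-0.008]},{"translation":[0.2,-0.005,0],"rotation":[0,0,-0.008]},{"translation":[0.06,0,-0.1],"rotation":[0,0,0]},{"translation":[0,0,-0.2],"rotation":[0,0,0]},{"translation":[0,0,-0.2],"rotation":[0,0,0]},{"translation":[0,0,-0.1],"rotation":[0,0,0]},{"translation":[0,0,-0.06],"rotation":[0,0,0]},{"translation":[0,0,-0.03],"rotation":[0,0,0]},{"translation":[0,0,-0.01],"rotation":[0,0,0]},{"translation":[0,0,0],"rotation":[0,0,0]},{"translation":[0,0,0],"rotation":[0,0,0]}]' 255 40
```

```text
clock: 4.95
tool_pos: [612.7, -97.6, 10.7]
ee_rot: [0.035, 3.139, 0.0]
ft_force: [0.9, 0.2, -0.5]
opening: 31.5
grip_force: 39.8
```

```bash
python3 -m inch '[{"translation":[0,0,-0.01],"rotation":[0,0,0]},{"translation":[0,0,0],"rotation":[0,0,0]},{"translation":[0,0,0],"rotation":[0,0,0]}]' 255 40
python3 -m inch '[{"translation":[0,0,0],"rotation":[0,0,0]},{"translation":[0,0,0],"rotation":[0,0,0]},{"translation":[0,0,0],"rotation":[0,0,0]},{"translation":[0,0,0],"rotation":[0,0,0]},{"translation":[0,0,0.1],"rotation":[0,0,0]},{"translation":[0,0,0.2],"rotation":[0,0,0]}]' 100 40
```

```text
clock: 5.25
tool_pos: [612.8, -97.5, 8.5]
ee_rot: [0.034, 3.139, 0.0]
ft_force: [-0.8, 1.4, 5.8]
opening: 31.6
grip_force: 40.4
clock: 5.85
tool_pos: [609.4, -97.8, 64.8]
ee_rot: [-0.036, -3.134, 0.001]
ft_force: [1.3, 0.7, 0.3]
opening: 52.0
grip_force: 0.0
```

```bash
python3 -m inch '[{"translation":[0,0,0.2],"rotation":[0,0,0]},{"translation":[-0.17,0.107,0],"rotation":[0,0,0.003]},{"translation":[-0.17,0.107,0],"rotation":[0,0,0.003]},{"translation":[-0.17,0.107,0],"rotation":[0,0,0.003]},{"translation":[-0.17,0.107,0],"rotation":[0,0,0.003]},{"translation":[-0.165,0.107,0],"rotation":[0,0,0.003]},{"translation":[0,0,0],"rotation":[0,0,0]}]' 0 40
python3 - <<'E'
from h import *
im=snap('wrist','w3'); s=env.get_state(); print(s['tool_pos'],s['opening'])
i=env.camera_info('wrist')
m=((im.min(2)>190)).astype(np.uint8); cs,_=cv2.findContours(m,cv2.RETR_EXTERNAL,cv2.CHAIN_APPROX_NONE)
for c in cs:
    if cv2.contourArea(c)>80: (x,y),r=cv2.minEnclosingCircle(c); print((x,y),r,ray('w',[(x,y)],38,i))
E
```

```text
clock: 6.55
tool_pos: [439.3, 10.3, 107.6]
ee_rot: [-0.007, -3.141, -0.001]
ft_force: [0.7, 0.6, 0.9]
opening: 85.5
grip_force: 0.0
[441.4503626   10.14966046 107.98169888] 85.09408297954108
(318.0, 214.0) 21.095121383666992 [[443.46826303  10.21176798  38.        ]]
(493.0, 184.5) 25.656482696533203 [[422.22785722 131.10485125  38.        ]]
(535.5, 201.0) 48.2313117980957 [[434.39219692 163.7677672   38.        ]]
(463.14434814453125, 47.110740661621094) 175.9568634033203 [[335.38639225  98.74395264  38.        ]]
```

```bash
python3 -m inch '[{"translation":[0.01,0,-0.2],"rotation":[0,0,0]},{"translation":[0,0,-0.2],"rotation":[0,0,0]},{"translation":[0,0,-0.08],"rotation":[0,0,0]},{"translation":[0,0,-0.04],"rotation":[0,0,0]},{"translation":[0,0,0],"rotation":[0,0,0]}]' 0 40
python3 -m inch '[{"translation":[0,0,0],"rotation":[0,0,0]},{"translation":[0,0,0],"rotation":[0,0,0]},{"translation":[0,0,0],"rotation":[0,0,0]},{"translation":[0,0,0],"rotation":[0,0,0]},{"translation":[0,0,0],"rotation":[0,0,0]},{"translation":[0,0,0],"rotation":[0,0,0]}]' 255 40
```

```text
clock: 7.1
tool_pos: [444.9, 8.9, 2.6]
ee_rot: [-0.011, -3.14, 0.002]
ft_force: [0.0, 0.2, -0.6]
opening: 85.4
grip_force: 0.0
clock: 7.7
tool_pos: [445.5, 9.6, 4.4]
ee_rot: [0.01, 3.14, 0.001]
ft_force: [-1.4, -0.8, 6.9]
opening: 31.1
grip_force: 39.0
```

```bash
python3 -m inch '[{"translation":[0,0,0.1],"rotation":[0,0,0]},{"translation":[0,0,0.2],"rotation":[0,0,0]},{"translation":[0,0,0.2],"rotation":[0,0,0]},{"translation":[0.123,-0.107,0],"rotation":[0,0,-0.003]},{"translation":[0.123,-0.107,0],"rotation":[0,0,-0.003]},{"translation":[0.123,-0.107,0],"rotation":[0,0,-0.003]},{"translation":[0.123,-0.107,0],"rotation":[0,0,-0.003]},{"translation":[0.123,-0.107,0],"rotation":[0,0,-0.003]},{"translation":[0,0,0],"rotation":[0,0,0]},{"translation":[0,0,-0.2],"rotation":[0,0,0]},{"translation":[0,0,-0.15],"rotation":[0,0,0]},{"translation":[0,0,-0.07],"rotation":[0,0,0]},{"translation":[0,0,-0.04],"rotation":[0,0,0]},{"translation":[0,0,0],"rotation":[0,0,0]},{"translation":[0,0,0],"rotation":[0,0,0]}]' 255 40
```

```text
clock: 9.2
tool_pos: [568.4, -97.5, 12.4]
ee_rot: [0.034, 3.14, 0.0]
ft_force: [-0.2, -0.4, 0.5]
opening: 31.4
grip_force: 39.8
```

```bash
python3 -m inch '[{"translation":[0,0,-0.018],"rotation":[0,0,0]},{"translation":[0,0,-0.003],"rotation":[0,0,0]},{"translation":[0,0,0],"rotation":[0,0,0]}]' 255 40
python3 -m inch '[{"translation":[0,0,0],"rotation":[0,0,0]},{"translation":[0,0,0],"rotation":[0,0,0]},{"translation":[0,0,0],"rotation":[0,0,0]},{"translation":[0,0,0],"rotation":[0,0,0]},{"translation":[0,0,0.1],"rotation":[0,0,0]},{"translation":[0,0,0.2],"rotation":[0,0,0]},{"translation":[0,0,0.2],"rotation":[0,0,0]}]' 100 40
```

```text
clock: 9.5
tool_pos: [568.1, -97.6, 7.7]
ee_rot: [0.035, 3.141, 0.0]
ft_force: [-0.0, 0.5, -0.7]
opening: 31.1
grip_force: 39.8
clock: 10.2
tool_pos: [567.2, -97.8, 107.8]
ee_rot: [-0.035, -3.139, 0.001]
ft_force: [1.2, -0.4, 0.6]
opening: 52.3
grip_force: 0.0
```

```bash
python3 -m inch '[{"translation":[-0.17,-0.018,0],"rotation":[0,0,0.004]},{"translation":[-0.17,-0.018,0],"rotation":[0,0,0.004]},{"translation":[-0.17,-0.018,0],"rotation":[0,0,0.004]},{"translation":[-0.165,-0.018,0],"rotation":[0,0,0.004]},{"translation":[0,0,0],"rotation":[0,0,0]},{"translation":[0,0,0],"rotation":[0,0,0]}]' 0 30
python3 - <<'E'
from h import *
im=snap('wrist','w4'); s=env.get_state(); print(s['tool_pos'],s['opening'])
i=env.camera_info('wrist')
m=np.zeros((400,640),np.uint8); m[150:260,250:390]=(im.max(2)<60)[150:260,250:390]
m=cv2.morphologyEx(m,cv2.MORPH_CLOSE,np.ones((5,5)));cs,_=cv2.findContours(m,cv2.RETR_EXTERNAL,cv2.CHAIN_APPROX_NONE)
for c in cs:
    if cv2.contourArea(c)>80: (x,y),r=cv2.minEnclosingCircle(c); print((x,y),r,ray('w',[(x,y)],34,i),cv2.boundingRect(c))
cv2.imwrite('pics/c3.png',np.hstack([im[130:280,220:420,::-1],cv2.imread('pics/w3.png')[130:280,220:420]]))
E
```

```text
clock: 10.8
tool_pos: [432.9, -112.1, 107.9]
ee_rot: [0.009, 3.14, 0.0]
ft_force: [1.1, -1.2, 0.3]
opening: 85.5
grip_force: 0.0
[ 433.7153088  -111.97760017  107.87107066] 85.43216214478431
(312.90411376953125, 204.6849365234375) 32.44540023803711 [[ 430.14965474 -115.57917847   34.        ]] (285, 173, 58, 65)
```

View pics/c3.png

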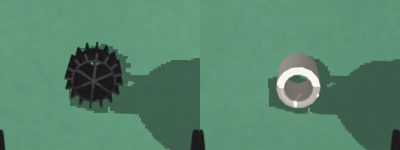

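The wheel hub is at about (313,211), so I need to shift y by about -3.5 mm before descending.

```bash
python3 -m inch '[{"translation":[0,-0.017,-0.2],"rotation":[0,0,0]},{"translation":[0,0,-0.2],"rotation":[0,0,0]},{"translation":[0,0,-0.08],"rotation":[0,0,0]},{"translation":[0,0,-0.04],"rotation":[0,0,0]},{"translation":[0,0,0],"rotation":[0,0,0]}]' 0 25
python3 -m inch '[{"translation":[0,0,0],"rotation":[0,0,0]},{"translation":[0,0,0],"rotation":[0,0,0]},{"translation":[0,0,0],"rotation":[0,0,0]},{"translation":[0,0,0],"rotation":[0,0,0]},{"translation":[0,0,0],"rotation":[0,0,0]},{"translation":[0,0,0],"rotation":[0,0,0]}]' 255 25
```

```text
clock: 11.35
tool_pos: [433.1, -115.5, 2.3]
ee_rot: [-0.009, -3.139, 0.001]
ft_force: [1.1, -0.8, 1.3]
opening: 85.2
grip_force: 0.0
clock: 11.95
tool_pos: [433.7, -115.3, 4.3]
ee_rot: [0.008, 3.139, 0.0]
ft_force: [-1.2, 0.6, 5.6]
opening: 41.5
grip_force: 24.7
```

```bash
python3 -m inch '[{"translation":[0,0,0.1],"rotation":[0,0,0]},{"translation":[0,0,0.2],"rotation":[0,0,0]},{"translation":[0,0,0.2],"rotation":[0,0,0]},{"translation":[0.111,0.138,0],"rotation":[0,0,0.005]},{"translation":[0.111,0.138,0],"rotation":[0,0,0.005]},{"translation":[0.111,0.138,0],"rotation":[0,0,0.005]},{"translation":[0.111,0.138,0],"rotation":[0,0,0.005]},{"translation":[0.111,0.138,0],"rotation":[0,0,0.005]},{"translation":[0.111,0.138,0],"rotation":[0,0,0.005]},{"translation":[0.111,0.138,0],"rotation":[0,0,0.005]},{"translation":[0,0,0],"rotation":[0,0,0]},{"translation":[0,0,-0.2],"rotation":[0,0,0]},{"translation":[0,0,-0.15],"rotation":[0,0,0]},{"translation":[0,0,-0.07],"rotation":[0,0,0]},{"translation":[0,0,-0.04],"rotation":[0,0,0]},{"translation":[0,0,-0.015],"rotation":[0,0,0]},{"translation":[0,0,0],"rotation":[0,0,0]},{"translation":[0,0,0],"rotation":[0,0,0]}]' 255 25
```

```text
clock: 13.75
tool_pos: [589.1, 78.0, 9.5]
ee_rot: [-0.049, 3.139, 0.001]
ft_force: [0.9, -0.9, 0.5]
opening: 41.2
grip_force: 25.6
```

Lower the last 2 mm, release, rise, and head for the block.

```bash
python3 -m inch '[{"translation":[0,0,-0.01],"rotation":[0,0,0]},{"translation":[0,0,0],"rotation":[0,0,0]},{"translation":[0,0,0],"rotation":[0,0,0]}]' 255 25
python3 -m inch '[{"translation":[0,0,0],"rotation":[0,0,0]},{"translation":[0,0,0],"rotation":[0,0,0]},{"translation":[0,0,0],"rotation":[0,0,0]},{"translation":[0,0,0],"rotation":[0,0,0]},{"translation":[0,0,0.1],"rotation":[0,0,0]},{"translation":[0,0,0.2],"rotation":[0,0,0]},{"translation":[0,0,0.2],"rotation":[0,0,0]}]' 70 40
python3 -m inch '[{"translation":[-0.115,0.16,0],"rotation":[0,0,0]},{"translation":[-0.115,0.16,0],"rotation":[0,0,0]},{"translation":[-0.115,0.16,0],"rotation":[0,0,0]},{"translation":[-0.115,0.16,0],"rotation":[0,0,0]},{"translation":[-0.115,0.16,0],"rotation":[0,0,0]},{"translation":[-0.115,0.16,0],"rotation":[0,0,0]},{"translation":[0,0,0],"rotation":[0,0,0]},{"translation":[0,0,0],"rotation":[0,0,0]}]' 0 40
python3 - <<'E'
from h import *
im=snap('wrist','w5'); s=env.get_state(); print(s['tool_pos'],s['opening'])
E
```

```text
clock: 14.05
tool_pos: [589.1, 78.1, 7.4]
ee_rot: [-0.049, 3.139, 0.001]
ft_force: [-0.4, -0.2, 6.5]
opening: 41.6
grip_force: 26.1
clock: 14.75
tool_pos: [587.6, 77.4, 106.6]
ee_rot: [0.049, -3.139, 0.002]
ft_force: [0.5, -0.3, 0.1]
opening: 61.9
grip_force: 0.0
clock: 15.55
tool_pos: [449.7, 270.5, 106.3]
ee_rot: [0.052, -3.141, 0.0]
ft_force: [0.7, 0.5, -0.2]
opening: 85.4
grip_force: 0.0
[450.13493724 269.76239113 106.25875923] 85.22425195585745
```

View pics/w5.png

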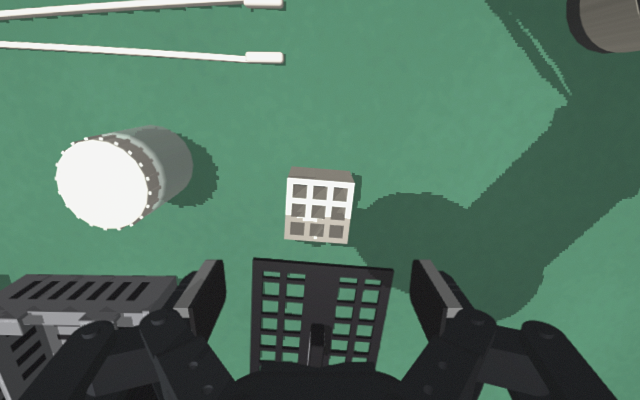

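The block's top face corners are about (289,177), (354,181), (349,243) and (284,241). The grid lies just below it, clear of the block.

Run:
```python
from h import *
i=env.camera_info('wrist')
r=ray('w',[(289,177),(354,181),(349,243),(284,241)],36,i)[:,:2]; print(r,r.mean(0))
for d in (r[1]-r[0],r[2]-r[3]): print(np.linalg.norm(d),np.degrees(np.arctan2(-d[0],d[1])))
for d in (r[3]-r[0],r[2]-r[1]): print(np.linalg.norm(d),np.degrees(np.arctan2(d[1],d[0])))
g=ray('w',[(254,259),(393,268)],5,i)[:,:2];d=g[1]-g[0];print(g,np.linalg.norm(d),np.degrees(np.arctan2(-d[0],d[1])))
print(env.get_state()['joints'])
```

```text
[[425.89685171 249.20460631]
 [427.27596294 293.58116033]
 [474.0431288  293.11471726]
 [473.97322616 245.78245693]] [450.2972924  270.42073521]
44.39797849802661 -1.780035225885876
47.332311949137946 -0.08461719757944601
48.198017459635295 -4.071533352731245
46.769491888944124 -0.5714336771732613
[[506.79922713 217.17083183]
 [511.66891256 336.28722879]] 119.21589600947516 -2.3410474649772657
[ 9.14057473e-01  2.33214713e-01 -4.83533240e-01  4.38089989e-06
 -8.54292030e-01 -2.45286610e+00]
```

```bash
python3 -m inch '[{"translation":[0,0.003,-0.2],"rotation":[0,0,-0.03]},{"translation":[0,0,-0.2],"rotation":[0,0,-0.027]},{"translation":[0,0,-0.07],"rotation":[0,0,0]},{"translation":[0,0,-0.04],"rotation":[0,0,0]},{"translation":[0,0,0],"rotation":[0,0,0]}]' 0 40
python3 -m inch '[{"translation":[0,0,0],"rotation":[0,0,0]},{"translation":[0,0,0],"rotation":[0,0,0]},{"translation":[0,0,0],"rotation":[0,0,0]},{"translation":[0,0,0],"rotation":[0,0,0]},{"translation":[0,0,0],"rotation":[0,0,0]}]' 255 45
```

```text
clock: 16.1
tool_pos: [450.5, 269.2, 3.4]
ee_rot: [-0.047, -3.14, 0.003]
ft_force: [-0.3, -0.5, -0.5]
opening: 85.5
grip_force: 0.0
clock: 16.6
tool_pos: [451.0, 270.9, 5.6]
ee_rot: [0.044, 3.14, 0.002]
ft_force: [-0.2, -1.3, 4.8]
opening: 45.5
grip_force: 46.0
```

```bash
python3 -m inch '[{"translation":[0,0,0.1],"rotation":[0,0,0]},{"translation":[0,0,0.2],"rotation":[0,0,0]},{"translation":[0,0,0.2],"rotation":[0,0,0]},{"translation":[0.046,-0.191,0],"rotation":[0,0,-0.0035]},{"translation":[0.046,-0.191,0],"rotation":[0,0,-0.0035]},{"translation":[0.046,-0.191,0],"rotation":[0,0,-0.0035]},{"translation":[0.046,-0.191,0],"rotation":[0,0,-0.0035]},{"translation":[0.046,-0.191,0],"rotation":[0,0,-0.0035]},{"translation":[0.046,-0.191,0],"rotation":[0,0,-0.0035]},{"translation":[0.046,-0.191,0],"rotation":[0,0,-0.0035]},{"translation":[0.046,-0.191,0],"rotation":[0,0,-0.0035]},{"translation":[0.046,-0.191,0],"rotation":[0,0,-0.0035]},{"translation":[0.046,-0.191,0],"rotation":[0,0,-0.0035]},{"translation":[0.046,-0.191,0],"rotation":[0,0,-0.0035]},{"translation":[0.046,-0.191,0],"rotation":[0,0,-0.0035]},{"translation":[0.046,-0.191,0],"rotation":[0,0,-0.0035]},{"translation":[0.046,-0.191,0],"rotation":[0,0,-0.0035]},{"translation":[0,0,0],"rotation":[0,0,0]},{"translation":[0,0,0],"rotation":[0,0,0]}]' 255 45
python3 - <<'E'
from h import *
im=snap('top','t2'); im=snap('wrist','w6'); s=env.get_state(); print(s['tool_pos'],s['ee_rot'])
t=cv2.imread('pics/t2.png')[100:220,230:500]; t=cv2.resize(t,None,fx=2.2,fy=2.2,interpolation=cv2.INTER_CUBIC)
cv2.imwrite('pics/c4.png',np.vstack([cv2.resize(im[130:400,:,::-1],(594,250)),t]))
E
```

```text
clock: 18.5
tool_pos: [578.7, -265.3, 104.2]
ee_rot: [-0.129, -3.139, -0.0]
ft_force: [-0.3, 0.1, -1.1]
opening: 45.5
grip_force: 46.2
[ 578.77350094 -263.91461259  104.49713365] [1.25340751e-01 3.13908646e+00 3.68001232e-04]
```

View pics/c4.png

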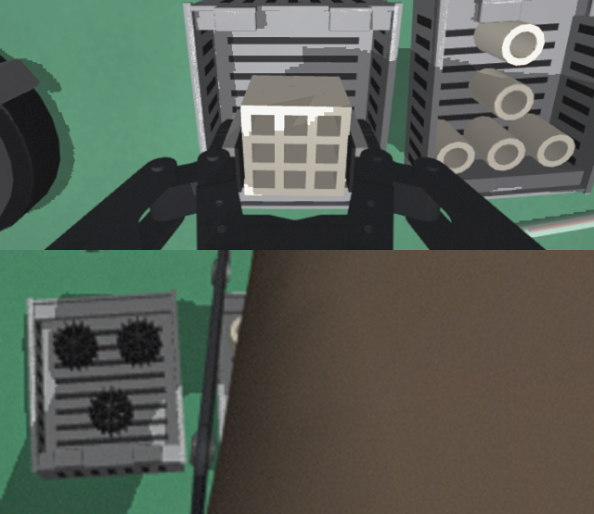

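The wheel and both tubes are standing properly. The block hangs centred over its basket, whose rim corners are near (199,138) and (433,135).

```bash
python3 - <<'E'
from h import *
i=env.camera_info('wrist')
r=ray('w',[(199.3,137.6),(433.1,135.4)],52,i)[:,:2]; d=r[1]-r[0]; L=np.linalg.norm(d); d/=L; n2=np.array([d[1],-d[0]]); print(r,L,'yaw',np.degrees(np.arctan2(-d[0],d[1])),'c',r.mean(0)+83*n2)
im=cv2.imread('pics/w6.png')
cv2.imwrite('pics/c5.png',np.hstack([cv2.resize(im[115:175,180:270],None,fx=4,fy=4,interpolation=2),cv2.resize(im[115:175,360:450],None,fx=4,fy=4,interpolation=2)]))
E
python3 -m inch '[{"translation":[0,0,-0.2],"rotation":[0,0,0]},{"translation":[0,0,-0.15],"rotation":[0,0,0]},{"translation":[0,0,-0.07],"rotation":[0,0,0]},{"translation":[0,0,-0.04],"rotation":[0,0,0]},{"translation":[0,0,0],"rotation":[0,0,0]},{"translation":[0,0,-0.015],"rotation":[0,0,0]},{"translation":[0,0,0],"rotation":[0,0,0]},{"translation":[0,0,0],"rotation":[0,0,0]}]' 255 45
```

```text
[[ 519.33009719 -330.89818231]
 [ 529.21485034 -190.53605289]] 140.7097570093538 yaw -4.028302720040226 c [ 607.06741982 -266.54780432]
clock: 19.4
tool_pos: [579.7, -264.5, 10.3]
ee_rot: [0.125, 3.138, -0.0]
ft_force: [-0.2, -0.3, -0.3]
opening: 45.7
grip_force: 46.2
```

View pics/c5.png

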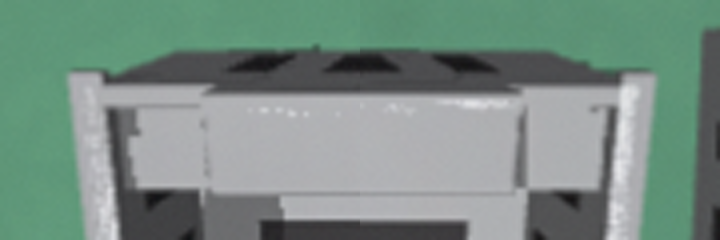

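```bash
python3 -m inch '[{"translation":[0,0,-0.012],"rotation":[0,0,0]},{"translation":[0,0,-0.003],"rotation":[0,0,0]},{"translation":[0,0,0],"rotation":[0,0,0]}]' 255 45
python3 -m inch '[{"translation":[0,0,0],"rotation":[0,0,0]},{"translation":[0,0,0],"rotation":[0,0,0]},{"translation":[0,0,0],"rotation":[0,0,0]},{"translation":[0,0,0],"rotation":[0,0,0]},{"translation":[0,0,0.1],"rotation":[0,0,0]},{"translation":[0,0,0.2],"rotation":[0,0,0]},{"translation":[0,0,0.2],"rotation":[0,0,0]},{"translation":[-0.2,0,0.1],"rotation":[0,0,0]},{"translation":[-0.2,0,0],"rotation":[0,0,0]},{"translation":[-0.1,0,0],"rotation":[0,0,0]},{"translation":[0,0,0],"rotation":[0,0,0]},{"translation":[0,0,0],"rotation":[0,0,0]}]' 60 40
python3 - <<'E'
from h import *
import pickle
im=snap('wrist','w7'); i=env.camera_info('wrist'); pickle.dump(i,open('w7.pkl','wb'))
s=env.get_state(); print(s['tool_pos'],s['ee_rot'])
E
```

```text
clock: 19.7
tool_pos: [579.9, -264.7, 8.7]
ee_rot: [0.125, 3.137, -0.001]
ft_force: [-3.9, 2.7, 14.1]
opening: 45.1
grip_force: 48.0
clock: 20.9
tool_pos: [479.2, -264.6, 126.8]
ee_rot: [0.126, 3.138, -0.0]
ft_force: [1.2, -0.1, -0.2]
opening: 65.4
grip_force: 0.0
[ 479.74941629 -264.62421874  126.53013087] [ 1.25432126e-01  3.13832907e+00 -4.47248369e-04]
```

View pics/w7.png

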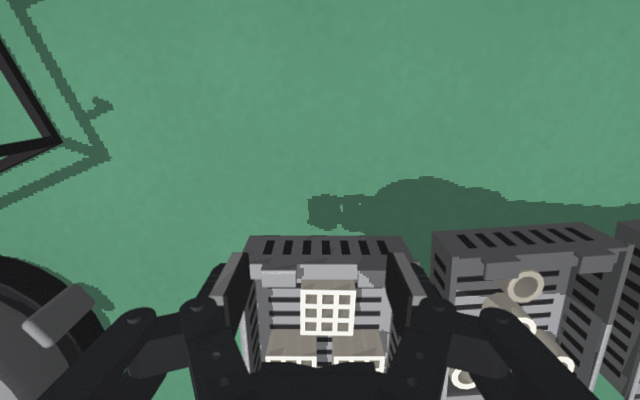

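The block is standing in the basket behind the hooks. The base edge of the -x wall runs along row 236 from about col 250 to 406, which makes a clean reference at z=0.

Run:
```python
from h import *
import pickle; i=pickle.load(open('w7.pkl','rb'))
im=cv2.imread('pics/w7.png'); hsv=cv2.cvtColor(im,cv2.COLOR_BGR2HSV)
g=hsv[:,:,1]>60
pts=[]
for c in range(256,402,4):
    col=g[200:262,c]; k=np.where(~col)[0]; pts.append((c,200+k[0]-0.5))
pts=np.array(pts); r=ray('w',pts,0,i)[:,:2]; p=np.polyfit(r[:,1],r[:,0],1); res=r[:,0]-np.polyval(p,r[:,1]); print('wall line yaw',np.degrees(np.arctan(-p[0])),'x at y=-260:',np.polyval(p,-260),res.std())
row=g[240]; print('row240',np.where(~row[200:460])[0][[0,-1]]+200)
for rw in (238,240,242): 
    k=np.where(~g[rw,230:425])[0]+230; print(rw,k[0],k[-1])
i6=None
cv2.imwrite('pics/c6.png',cv2.resize(im[225:300,230:425],None,fx=4,fy=4,interpolation=2))
print(ray('w',[(249.5,236),(405.5,236)],0,i))
```

```text
wall line yaw -4.56504792625554 x at y=-260: 525.1300521556494 0.017559714874877595
row240 [248 459]
238 248 402
240 248 403
242 247 404
[[ 520.04434626 -330.58289571    0.        ]
 [ 531.41175879 -188.1978873     0.        ]]
```

View pics/c6.png

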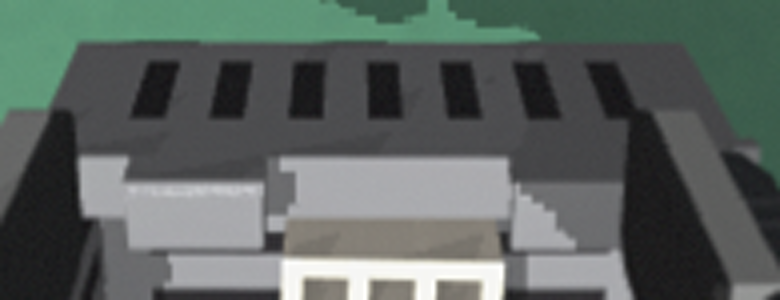

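The wall base spans about cols 249.5 to 400.5, which gives a basket centre near (607,-268) and yaw -4.6°. Next, the grid.

```bash
python3 -m inch '[{"translation":[0.037,0.192,0.002],"rotation":[0,0,0.0023]},{"translation":[0.037,0.192,0.002],"rotation":[0,0,0.0023]},{"translation":[0.037,0.192,0.002],"rotation":[0,0,0.0023]},{"translation":[0.037,0.192,0.002],"rotation":[0,0,0.0023]},{"translation":[0.037,0.192,0.002],"rotation":[0,0,0.0023]},{"translation":[0.037,0.192,0.002],"rotation":[0,0,0.0023]},{"translation":[0.037,0.192,0.002],"rotation":[0,0,0.0023]},{"translation":[0.037,0.192,0.002],"rotation":[0,0,0.0023]},{"translation":[0.037,0.192,0.002],"rotation":[0,0,0.0023]},{"translation":[0.037,0.192,0.002],"rotation":[0,0,0.0023]},{"translation":[0.037,0.192,0.002],"rotation":[0,0,0.0023]},{"translation":[0.037,0.192,0.002],"rotation":[0,0,0.0023]},{"translation":[0.037,0.192,0.002],"rotation":[0,0,0.0023]},{"translation":[0.037,0.192,0.002],"rotation":[0,0,0.0023]},{"translation":[0,0,0],"rotation":[0,0,0]},{"translation":[0,0,0],"rotation":[0,0,0]}]' 0 40
python3 - <<'E'
from h import *
import pickle
im=snap('wrist','w8'); i=env.camera_info('wrist'); pickle.dump(i,open('w8.pkl','wb'))
s=env.get_state(); print(s['tool_pos'],s['ee_rot'],s['joints'])
t=env.camera('top'); cv2.imwrite('pics/t8.png',t[:,:,::-1])
cv2.imwrite('pics/c7.png',cv2.resize(im[100:300,200:440,::-1],None,fx=3,fy=3,interpolation=2))
E
```

```text
clock: 22.55
tool_pos: [582.8, 274.6, 130.6]
ee_rot: [-0.07, -3.14, 0.002]
ft_force: [0.5, -0.4, 0.5]
opening: 85.2
grip_force: 0.0
[582.61338454 273.52703302 130.8163212 ] [-7.14484855e-02 -3.13955246e+00  1.75499290e-03] [ 7.41507219e-01  3.85146681e-01 -1.90066954e-01 -5.01165067e-05
 -9.97241772e-01 -2.35778354e+00]
```

View pics/c7.png

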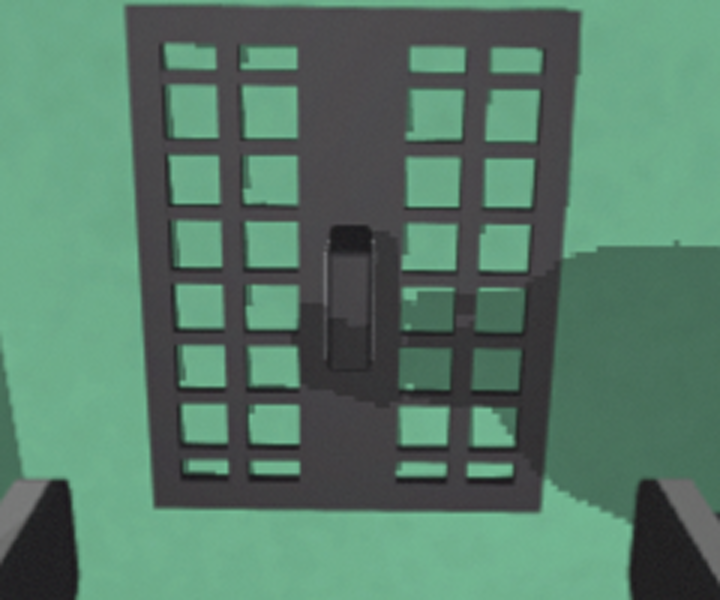

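The grid corners are at crop (126,5), (580,11), (541,512) and (155,507), with the grip top centred near (351,310).

Run:
```python
from h import *
import pickle; i=pickle.load(open('w8.pkl','rb'))
f=lambda l:[(200+x/3,100+y/3) for x,y in l]
r=ray('w',f([(126,5),(580,11),(541,512),(155,507)]),4,i)[:,:2]
print(r.mean(0)); 
for a,b in((0,1),(3,2)): d=r[b]-r[a]; print(np.linalg.norm(d),np.degrees(np.arctan2(-d[0],d[1])))
for a,b in((0,3),(1,2)): d=r[b]-r[a]; print(np.linalg.norm(d),np.degrees(np.arctan2(d[1],d[0])))
print(ray('w',f([(351,250),(351,370),(351,310)]),35,i))
```

```text
[586.78079605 272.27239638]
121.71785593929633 -3.3204438324182255
122.36508503229894 -3.3901040319150173
152.48623349779282 -3.2972667204888584
152.63663827664118 -3.05436977235718
[[569.23295382 273.32762779  35.        ]
 [602.3136976  271.81520633  35.        ]
 [585.43317056 272.58700804  35.        ]]
```

```bash
python3 -m inch '[{"translation":[0.019,-0.006,-0.2],"rotation":[0,0,-0.012]},{"translation":[0,0,-0.2],"rotation":[0,0,0]},{"translation":[0,0,-0.12],"rotation":[0,0,0]},{"translation":[0,0,-0.06],"rotation":[0,0,0]},{"translation":[0,0,-0.025],"rotation":[0,0,0]},{"translation":[0,0,0],"rotation":[0,0,0]}]' 0 60
python3 -m inch '[{"translation":[0,0,0],"rotation":[0,0,0]},{"translation":[0,0,0],"rotation":[0,0,0]},{"translation":[0,0,0],"rotation":[0,0,0]},{"translation":[0,0,0],"rotation":[0,0,0]},{"translation":[0,0,0],"rotation":[0,0,0]},{"translation":[0,0,0],"rotation":[0,0,0]},{"translation":[0,0,0],"rotation":[0,0,0]}]' 255 60
```

```text
clock: 23.25
tool_pos: [586.9, 271.7, 11.3]
ee_rot: [0.093, 3.14, 0.0]
ft_force: [0.2, -0.0, 1.2]
opening: 85.5
grip_force: 0.0
clock: 23.95
tool_pos: [586.8, 272.2, 11.4]
ee_rot: [0.092, 3.14, 0.001]
ft_force: [-2.3, -0.6, 6.2]
opening: 10.8
grip_force: 59.4
```

```bash
python3 -m inch '[{"translation":[0,0,0.1],"rotation":[0,0,0]},{"translation":[0,0,0.2],"rotation":[0,0,0]},{"translation":[0,0,0.2],"rotation":[0,0,0]},{"translation":[0,0,0.1],"rotation":[0,0,0]},{"translation":[0.0118,-0.193,0],"rotation":[0,0,-0.0014]},{"translation":[0.0118,-0.193,0],"rotation":[0,0,-0.0014]},{"translation":[0.0118,-0.193,0],"rotation":[0,0,-0.0014]},{"translation":[0.0118,-0.193,0],"rotation":[0,0,-0.0014]},{"translation":[0.0118,-0.193,0],"rotation":[0,0,-0.0014]},{"translation":[0.0118,-0.193,0],"rotation":[0,0,-0.0014]},{"translation":[0.0118,-0.193,0],"rotation":[0,0,-0.0014]},{"translation":[0.0118,-0.193,0],"rotation":[0,0,-0.0014]},{"translation":[0.0118,-0.193,0],"rotation":[0,0,-0.0014]},{"translation":[0.0118,-0.193,0],"rotation":[0,0,-0.0014]},{"translation":[0.0118,-0.193,0],"rotation":[0,0,-0.0014]},{"translation":[0.0118,-0.193,0],"rotation":[0,0,-0.0014]},{"translation":[0.0118,-0.193,0],"rotation":[0,0,-0.0014]},{"translation":[0.0118,-0.193,0],"rotation":[0,0,-0.0014]},{"translation":[0,0,0],"rotation":[0,0,0]},{"translation":[0,0,0],"rotation":[0,0,0]}]' 255 60
python3 -m inch '[{"translation":[0,0,0],"rotation":[-0.0053,-0.0665,0]},{"translation":[0,0,0],"rotation":[-0.0053,-0.0665,0]},{"translation":[0,0,0],"rotation":[0,0,0]},{"translation":[0,0,0],"rotation":[0,0,0]}]' 255 60
python3 - <<'E'
from h import *
import pickle
from scipy.spatial.transform import Rotation as R
im=snap('wrist','w9'); i=env.camera_info('wrist'); pickle.dump(i,open('w9.pkl','wb'))
s=env.get_state(); print(s['tool_pos'],np.round(R.from_rotvec(s['ee_rot']).as_matrix(),3).tolist(),s['ft_force'])
E
```

```text
clock: 25.95
tool_pos: [618.8, -269.4, 129.9]
ee_rot: [-0.128, -3.138, -0.001]
ft_force: [0.5, 0.2, -1.2]
opening: 10.4
grip_force: 58.8
clock: 26.35
tool_pos: [619.4, -267.6, 131.5]
ee_rot: [0.117, 3.001, -0.008]
ft_force: [-0.4, -0.2, -0.8]
opening: 10.9
grip_force: 58.8
[ 619.94104777 -267.73208524  131.35062587] [[-0.987, 0.078, 0.138], [0.077, 0.997, -0.011], [-0.139, -0.0, -0.99]] [-0.01920163 -0.37636122 -0.92816588]
```

View pics/w9.png

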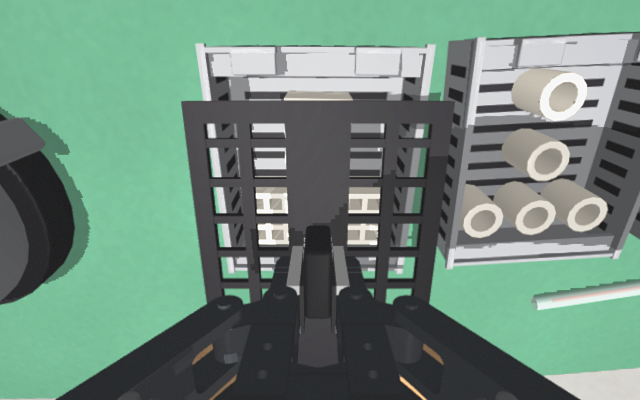

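The grid hangs tilted with its low edge at row 100, centred at col 317.5. The hook front edges are at row ~75, cols 233–275 and 357–400. Next I'll calculate offsets.

Run:
```python
from h import *
import pickle; i=pickle.load(open('w9.pkl','rb'))
h=ray('w',[(233,76),(275,75),(357,75),(400,75)],61,i)[:,:2]; print('hook tips',h)
m=h.mean(0); y=np.radians(-4.57); X=np.array([np.cos(y),np.sin(y)]); print('centre from hooks',m+68*X)
r=ray('w',[(198,45),(433.5,45)],52,i)[:,:2]; print('rim',r,r.mean(0)+83*X,np.linalg.norm(r[1]-r[0]))
# grid low edge: underside z = tcp - ...
c,s=np.cos(.139),np.sin(.139); z=131.35-(76*s+10.8*c)+5
print('edge z',z,ray('w',[(183,101),(452,101),(317.5,101)],z,i))
t=np.array([619.9,-267.7]); print('edge expected', t-(76*c-10.8*s)*X)
im=cv2.imread('pics/w9.png'); cv2.imwrite('pics/c8.png',cv2.resize(im[30:115,170:460],None,fx=2.7,fy=2.7,interpolation=2))
```

```text
hook tips [[ 536.26516471 -311.25500677]
 [ 537.7408647  -286.58271246]
 [ 541.47839283 -238.73545556]
 [ 543.33522701 -213.57730454]]
centre from hooks [ 607.48872222 -267.95565591]
rim [[ 517.97960823 -331.02780596]
 [ 528.84116435 -192.10996539]] [ 606.1465072  -268.18207677] 139.34180934504425
edge z 115.12415051552783 [[ 540.71590573 -321.68861993  115.12415052]
 [ 549.99076659 -202.75792964  115.12415052]
 [ 545.57742468 -262.23255703  115.12415052]]
edge expected [ 546.3639236 -261.8221788]
```

View pics/c8.png

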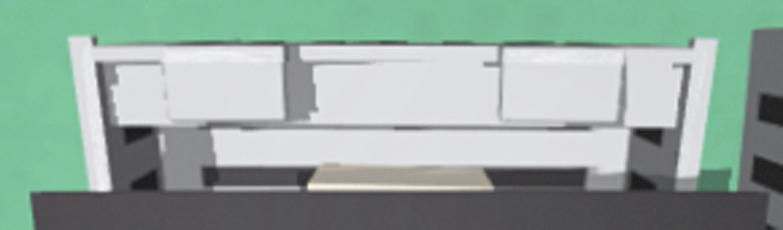

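Everything is consistent: centre (607.4,-268), 1 mm lateral correction. Lower to just inside the hooks.

```bash
python3 -m inch '[{"translation":[0.002,-0.006,-0.1],"rotation":[0,0,0]},{"translation":[0,0,-0.1],"rotation":[0,0,0]},{"translation":[0,0,-0.05],"rotation":[0,0,0]},{"translation":[0,0,-0.03],"rotation":[0,0,0]},{"translation":[0,0,-0.02],"rotation":[0,0,0]},{"translation":[0,0,-0.008],"rotation":[0,0,0]},{"translation":[0,0,0],"rotation":[0,0,0]},{"translation":[0,0,0],"rotation":[0,0,0]}]' 255 60
python3 - <<'E'
from h import *
import pickle
im=snap('wrist','w10'); s=env.get_state(); print(s['tool_pos'],s['ft_force'])
sc=snap('scene','s10')
cv2.imwrite('pics/c9.png',np.vstack([cv2.resize(im[60:260,140:500,::-1],(720,400))]))
E
```

```text
clock: 27.2
tool_pos: [620.3, -269.7, 70.0]
ee_rot: [0.119, 2.999, -0.009]
ft_force: [0.2, 0.4, -0.7]
opening: 10.7
grip_force: 58.8
[ 620.30126336 -269.75547911   70.00677043] [-0.03267349 -0.84124396 -0.12699884]
```

View pics/c9.png

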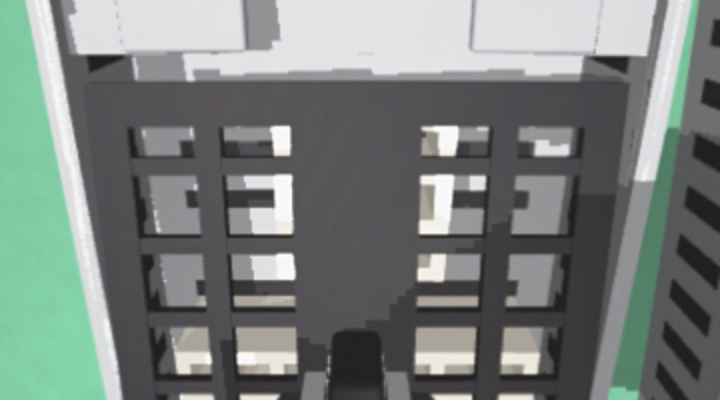

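The low edge is inside the walls and in front of the hooks, with even side gaps and no force. Sliding it under the hooks.

```bash
python3 -m inch '[{"translation":[-0.0155,0.0012,0],"rotation":[0,0,0]},{"translation":[-0.0155,0.0012,0],"rotation":[0,0,0]},{"translation":[-0.0155,0.0012,0],"rotation":[0,0,0]},{"translation":[-0.0155,0.0012,0],"rotation":[0,0,0]},{"translation":[-0.0155,0.0012,0],"rotation":[0,0,0]},{"translation":[0,0,0],"rotation":[0,0,0]},{"translation":[0,0,0],"rotation":[0,0,0]}]' 255 60
python3 - <<'E'
from h import *
im=snap('wrist','w11'); s=env.get_state(); print(s['tool_pos'],s['ft_force'])
cv2.imwrite('pics/c10.png',cv2.resize(im[60:260,140:500,::-1],(720,400)))
E
```

```text
clock: 28.0
tool_pos: [604.5, -268.5, 69.4]
ee_rot: [0.119, 2.999, -0.008]
ft_force: [-0.8, 0.2, -0.4]
opening: 10.7
grip_force: 58.8
[ 604.55948462 -268.46707771   69.39216369] [-0.10196587 -0.31125664 -0.58884495]
```

View pics/c10.png

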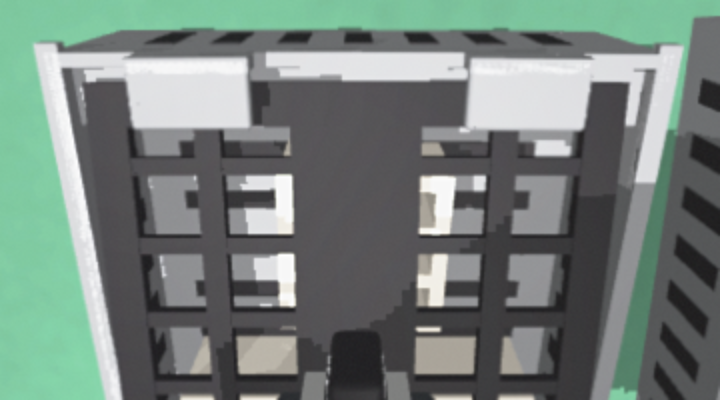

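The edge is under both hooks and nothing is pressing. Lowering the far edge to level.

```bash
python3 -m inch '[{"translation":[0.0028,0,-0.0138],"rotation":[0.00265,0.03325,0]},{"translation":[0.0028,0,-0.0138],"rotation":[0.00265,0.03325,0]},{"translation":[0.0028,0,-0.0138],"rotation":[0.00265,0.03325,0]},{"translation":[0.0028,0,-0.0138],"rotation":[0.00265,0.03325,0]},{"translation":[0,0,0],"rotation":[0,0,0]},{"translation":[0,0,0],"rotation":[0,0,0]}]' 255 60
python3 -m inch '[{"translation":[0,0,-0.005],"rotation":[0,0,0]},{"translation":[0,0,0],"rotation":[0,0,0]},{"translation":[0,0,0],"rotation":[0,0,0]}]' 255 60
```

```text
clock: 28.65
tool_pos: [606.7, -268.4, 57.9]
ee_rot: [0.125, 3.139, 0.0]
ft_force: [0.0, -0.3, -0.5]
opening: 10.8
grip_force: 58.8
clock: 28.95
tool_pos: [606.5, -268.4, 57.5]
ee_rot: [0.125, 3.139, 0.0]
ft_force: [0.3, 0.7, -0.5]
opening: 11.1
grip_force: 59.0
```

```bash
python3 -m inch '[{"translation":[0,0,-0.004],"rotation":[0,0,0]},{"translation":[0,0,0],"rotation":[0,0,0]},{"translation":[0,0,0],"rotation":[0,0,0]}]' 255 60
python3 -m inch '[{"translation":[0,0,-0.003],"rotation":[0,0,0]},{"translation":[0,0,0],"rotation":[0,0,0]},{"translation":[0,0,0],"rotation":[0,0,0]}]' 255 60
```

```text
clock: 29.25
tool_pos: [606.5, -268.5, 57.5]
ee_rot: [0.124, 3.139, -0.0]
ft_force: [-2.9, 1.3, 7.0]
opening: 10.7
grip_force: 59.8
clock: 29.55
tool_pos: [606.5, -268.5, 57.4]
ee_rot: [0.124, 3.139, -0.0]
ft_force: [-4.3, 1.7, 9.7]
opening: 10.7
grip_force: 60.4
```

Contact on the ledges. Releasing, rising and checking.

```bash
python3 -m inch '[{"translation":[0,0,0],"rotation":[0,0,0]},{"translation":[0,0,0],"rotation":[0,0,0]},{"translation":[0,0,0],"rotation":[0,0,0]},{"translation":[0,0,0],"rotation":[0,0,0]},{"translation":[0,0,0.05],"rotation":[0,0,0]},{"translation":[0,0,0.1],"rotation":[0,0,0]},{"translation":[0,0,0.2],"rotation":[0,0,0]},{"translation":[0,0,0.2],"rotation":[0,0,0]},{"translation":[-0.1,0.1,0.1],"rotation":[0,0,0]},{"translation":[-0.1,0.2,0],"rotation":[0,0,0]},{"translation":[-0.1,0.2,0],"rotation":[0,0,0]},{"translation":[-0.1,0.2,0],"rotation":[0,0,0]},{"translation":[0,0.2,0],"rotation":[0,0,0]},{"translation":[0,0.2,0],"rotation":[0,0,0]},{"translation":[0,0,0],"rotation":[0,0,0]},{"translation":[0,0,0],"rotation":[0,0,0]}]' 110 60
python3 - <<'E'
from h import *
t=snap('top','t12'); s=snap('scene','s12')
a=cv2.resize(t[100:270,220:500,::-1],(560,340)); b=cv2.resize(s[160:370,180:460,::-1],(340,255))
a=cv2.resize(t[100:270,160:500,::-1],(600,300)); b=cv2.resize(s[170:370,190:450,::-1],(390,300),interpolation=2)
cv2.imwrite('pics/c11.png',np.vstack([a,np.hstack([b,np.zeros((300,210,3),np.uint8)])]))
E
```

```text
clock: 31.15
tool_pos: [526.9, -47.5, 186.7]
ee_rot: [0.121, 3.138, 0.0]
ft_force: [0.2, 0.2, 0.5]
opening: 48.7
grip_force: 0.0
```

View pics/c11.png

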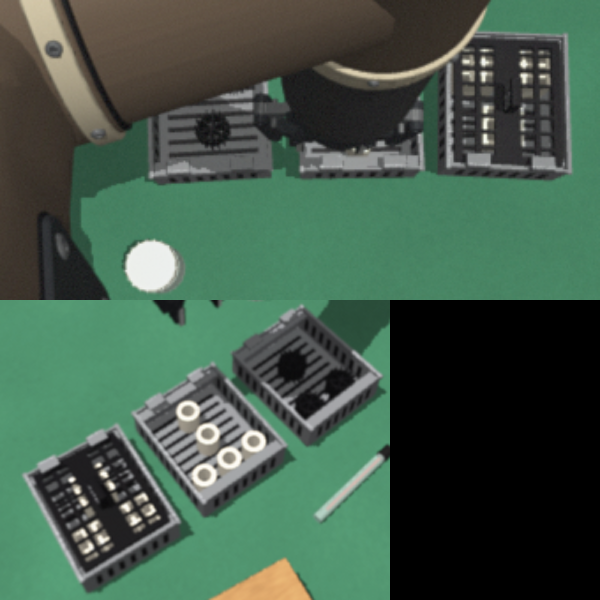

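The pictures show the grid inside the rim and under both hooks. The tubes, wheel and block are upright and the jar hasn't moved.

```bash
python3 -c "
from rig import env
print(env.sign_off())"
```

```text
the job is handed in; nothing more can be done
None
```

I handed the job in at about 31 s: all four pieces stand upright in their own baskets, and the cover grid looks level in the blocks basket under both hooks. The jar was left where it stood.

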